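# Lock the vial block onto the shaker

## Task

Get the vial block ready for shaking: push the blue block along its guides until it sits fully home against the back stop, and then push the red clamp handle over and down past its dead point until it snaps into lock with the clamp's foot pressing on the block. Only push; do not lift the block, and leave everything else on the bench where it is.

Things in the scene. Friction and masses are not known exactly. Their poses are not given: they have to be found in the camera images.
- shaker: white bench shaker with grey deck, fixed to the bench. Origin on the bench top (z 0) below the centre of the vial block's home place. x points along the guides to the back stop (away from the robot), y to the side where the clamp stands, z up. In this frame, mm: housing x -140..110, y -130..270; deck top z 70; clamp bracket x 0..50, y 65..125, up to z 142.
- back_stop (a point): centre of the front face of the aluminium back stop plate that ends the guides, at deck level: (55, 0, 70) mm in the shaker's frame; axes as the shaker's. The plate stands 26 mm above the deck. The two guide rails are 12 mm high, run from x -135 to 55 mm, inner faces at y -42 and 42 mm.
- vial_block: loose blue vial block, 110 (x, along the guides) x 80 x 40 mm high, 0.25-0.5 kg; white-capped vials on its front half rise to 56 mm, steel strike plate on its rear half. Origin: centre of its underside. Lies on the deck between the guides (2 mm play each side), 35-60 mm short of the stop. Push its front face, x -55 mm; 1-4 N. Home: rear face on the stop, origin at (0, 0, 70) mm in the shaker's frame.
- clamp_lever (a joint): angle (rad) of the red-handled lever. 0 = open, handle 1.22 rad above level, leaning to the shaker's +y; grows as the handle is pushed towards +y and down; 1.10 = locked on its stop, handle 0.12 rad above level, pointing to +y. Dead point about 0.6: let go before it, it springs back open; past it, it snaps to the stop by itself. Needs about 7 N at first, less later, near the handle's end.
- clamp_axle (a point): centre of the axle about which lever and clamp arm turn, at (25, 95, 135) mm in the shaker's frame; the axle lies along the shaker's x axis, so the lever moves in the shaker's y-z plane; axes as the shaker's.
- lever_grip (a point): point on the centre line of the lever's round red handle (20 mm thick), 135 mm from the axle; the red part runs from 65 to 160 mm from the axle. About 262 mm above the bench when open, 151 mm when locked.
- clamp_foot: black rubber foot, 22 mm across, sprung 12 mm, under the end of the steel clamp arm. Origin on the arm's centre line, 95 mm from the axle; underside of the foot 29 mm from it. The lever drives the arm: open, it stands up from the axle towards -y (origin at y 33, z 207 mm in the shaker's frame); locked, it is level and the foot presses on the block's strike plate with about 4.5 N.
- spare_vial: spare amber glass vial with white cap, 22 mm across, 52 mm tall, standing on the shaker deck; bystander. Origin: centre of its underside.
- beaker: glass beaker, 68 mm across, 90 mm tall; bystander. Origin: centre of its underside.
- reagent_bottle_a: dark brown reagent bottle with pink label, 83 mm across, 176 mm tall; bystander. Origin: centre of its underside.
- reagent_bottle_b: second such reagent bottle; bystander. Origin: centre of its underside.
- measuring_cylinder: clear measuring cylinder on a red six-sided foot about 83 mm across, 212 mm tall; bystander. Origin: centre of its underside.
- mortar: white ceramic mortar bowl, 100 mm across, 50 mm tall; bystander. Origin: centre of its underside.
- marker: yellow marker pen with black cap lying down, 135 mm long, 14 mm thick; bystander. Origin: centre of its underside.

How it is judged:
By the outcome, as a careful person would: the job done as asked, in the order asked, and still so for the second after the job is handed in, with the robot touching nothing.
It also fails if it takes over 54 s, if anything falls off the work surface, if the arm or the gripper's body presses on something with over 40 N, if the wrist force passes 120 N, or if a joint passes its speed limit or range.

## Robot

A 7-joint arm with a two-finger parallel gripper is mounted at the origin on the work surface. World frame = base frame: x ahead of the robot, y to its left, z up, the work surface at z = 0. Lengths are in m, angles in rad, forces in N, time in s.
With the tool pointing down it reaches from about 0.4 to 0.85 m from the base axis. Payload 10.4 kg.
Tool frame: the origin (TCP) lies on the centre line of the jaws, within the pads' length; the fingertips stand 11 mm ahead of it and the grasp point (between the pads) lies 8 mm behind it; z points along the fingers, y is the line along which they close (so a half turn about z gives the same grasp; the last joint's range is limited). The gripper opens to 87 mm and grips with 3 to 60 N. Pads are 19 mm wide; open, the fingers measure 117 mm over their backs; the gripper's body (75 mm by 190 mm) begins 51 mm behind the grasp point.
Start: joints at [-1.262, 0.332, -0.065, 1.46, 0.022, 1.35, -0.088], TCP at [0.204, 0.591, 0.234] pointing down, gripper open.
Joint ranges: [-2.6, 2.6], [-0.5, 2.12], [-1.47, 1.34], [0.16, 2.42], [-1.27, 4.41], [0.06, 2.06], [-2.6, 2.6]. Speed limits (rad/s): [2.22, 2.22, 2.79, 2.79, 3.14, 3.14, 3.14].

## Interface

Orientations are given as a unit quaternion [x, y, z, w].
In Python, from bench import r gives the robot as it stands.
- The arm moves only by the shell command python3 -m pendant 'ROWS' [OPENING] [FORCE]. ROWS is JSON, a list of rows, each a list of 4 numbers: the shift along the tool's x, y, z in m, then the turn about the tool's z in rad. A call has 1 to 8 rows; each row shifts and turns the commanded pose from where the row before left it, along the tool's axes as they then stand; what a row does not reach is not made up. A row lasts 1/12 s, in which the tool goes at most 41.7 mm and 7.16 degrees, less where a joint would pass 70% of its speed; a pose out of reach is approached as far as the arm can. A call with a gripper value outside its range is refused whole. OPENING is the opening, from 0 (shut) to 1 (fully open), set as the call begins (- or left out, the last holds). The fingers move at their own pace and stop on an object; FORCE is the grip in N (left out, the last holds). Time passes only in rows, so rows that do not move let the fingers close. It gives the time, the measured TCP pose, the force, the opening and the grip force at its end, in the units of the state.
- r.read_state(): the state, without advancing time (a new reading comes with each control period).
- r.camera(name): name is "side" or "top"; returns a dict with "img" (420x560x3 uint8, red, green, blue), "camera_matrix" (3x3 intrinsics, pixels), "xyz" and "attitude" of the camera in the world. Camera axes: x right, y down, z forward; pixel columns grow to the right and rows downward; lengths in m; the calibration is good to about 2 mm. A picture is of the moment at which its call begins. There is no depth.
- r.close_job(): hands the job in; it is judged then, once.
Trained networks look in the newest picture that a camera, given by its name, has taken for a name from the list of things; names that differ only in an ending like _2 or _b are one class to them, and where a whole thing is asked for, a point or a joint stands for the part that bears it (a point fixed in the world has none). Each returns a list of dicts, best first, with "score" (0 to 1); they miss things now and then, are a little off and sometimes report something else, mostly with a low value. They report only what shows in the picture. A call takes as long as a camera call.
- r.outline_of(thing, camera): "mask" (420x560 bool, what is visible of it) and "bbox" ([centre column, centre row, width, height] in pixels, round what is visible of it).
The state is a dict: "time": time; "joint_positions": joint angles; "joint_vel": joint speeds; "joint_torque": joint torques, N m; "ee_pos": TCP position; "eef_rot": TCP orientation; "ft_force": force on the tool from outside, world axes, zero at the start; "torque": the same for the moment, N m; "width": finger opening in m; "grip_force": force on a finger pad.
Only numpy, scipy, OpenCV 4.12 (cv2) and the standard library are available. Lean on these libraries where they do the work, as an engineer would, in place of code of your own. Each camera call takes 0.05 s, during which the arm holds its last target. There are 200 camera calls.

## Working session

There is one attempt and no reset: what is moved stays moved. The work goes in short steps, Python scripts to look and compute and a shell command to move; the robot and the scene stay as the last step left them, time stands still between calls to the robot, and variables do not carry over. Pictures are saved under pics/ and viewed, at most 10 in all, crops included, and the job is handed in when it is done.

```bash
mkdir -p pics; python3 - <<'E'
from bench import r
import cv2
s=r.read_state();print(s)
for c in("side","top"):
    d=r.camera(c);cv2.imwrite(f"pics/{c}0.png",d["img"][:,:,::-1]);print(c,d["camera_matrix"],d["xyz"],d["attitude"])
    for t in["shaker","vial_block","clamp_lever","clamp_foot","spare_vial","beaker","reagent_bottle_a","measuring_cylinder","mortar","marker"]:
        print(t,[(round(o["score"],2),[int(v) for v in o["bbox"]]) for o in r.outline_of(t,c)])
E
```

```text
{'time': 0.0, 'joint_positions': array([-1.26159091,  0.33285433, -0.06470753,  1.46098024,  0.02161725,
        1.34984661, -0.08849014]), 'joint_vel': array([ 2.63394699e-04,  9.32965772e-04, -1.12122762e-04, -1.38865789e-03,
       -6.89782170e-04, -1.06768434e-03, -7.88914123e-05]), 'joint_torque': array([ 1.25726005e-03, -6.23262835e+01,  2.54931499e-02, -3.89881039e+01,
       -6.11480023e-02,  3.99701810e-02,  1.31167017e-04]), 'ee_pos': array([0.20347879, 0.59055684, 0.23274631]), 'eef_rot': array([ 1.65121679e-01,  9.86272957e-01, -6.92012705e-04, -7.59544519e-05]), 'ft_force': array([-0.46853956, -0.25903884, -0.29849806]), 'torque': array([-0.01526173, -0.0174234 , -0.00342106]), 'grip_force': 0.0, 'width': 0.08743454580640075}
side [[411.07010555   0.         274.84321294]
 [  0.         411.07010555 214.30087071]
 [  0.           0.           1.        ]] [-0.00936937 -0.79990468  0.70953594] [ 0.81018622 -0.28148388  0.1711129  -0.48485615]
shaker []
vial_block [(0.67, [274, 275, 52, 41])]
clamp_lever [(0.86, [263, 203, 17, 51])]
clamp_foot [(0.39, [292, 223, 7, 10])]
s
[... 329 characters left out ...]
[472.40284224   0.         276.53622389]
 [  0.         472.40284224 211.39333648]
 [  0.           0.           1.        ]] [ 0.408917   -0.0292745   1.76473273] [ 0.70873322 -0.70290606  0.03984428 -0.04508575]
shaker [(0.65, [290, 227, 113, 76])]
vial_block [(0.65, [154, 228, 28, 24]), (0.59, [309, 237, 29, 36])]
clamp_lever [(0.69, [273, 212, 21, 9]), (0.46, [310, 237, 29, 29])]
clamp_foot []
spare_vial []
beaker [(0.82, [358, 234, 22, 15]), (0.3, [288, 229, 114, 77])]
reagent_bottle_a [(0.95, [167, 191, 29, 28]), (0.68, [155, 228, 32, 28])]
measuring_cylinder [(0.84, [246, 157, 15, 25])]
mortar [(0.86, [157, 274, 26, 27]), (0.28, [166, 191, 30, 27])]
marker [(0.68, [157, 272, 25, 31])]
```

```bash
sleep 1
python3 - <<'E'
import cv2
a=cv2.imread("pics/side0.png")[150:390,160:440];b=cv2.imread("pics/top0.png")[130:310,130:410]
cv2.imwrite("pics/s1.png",cv2.resize(a,(700,600),interpolation=cv2.INTER_CUBIC))
cv2.imwrite("pics/t1.png",cv2.resize(b,(784,504),interpolation=cv2.INTER_CUBIC))
E
```

```text
(no output)
```

View pics/s1.png

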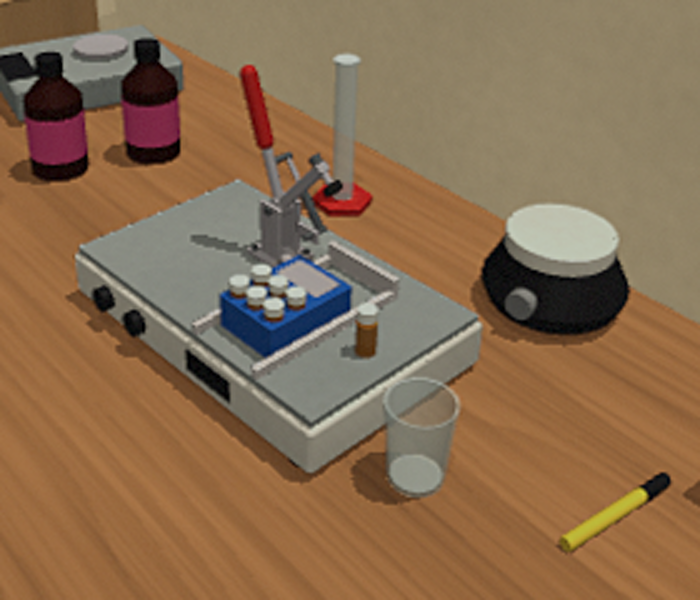

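View pics/t1.png

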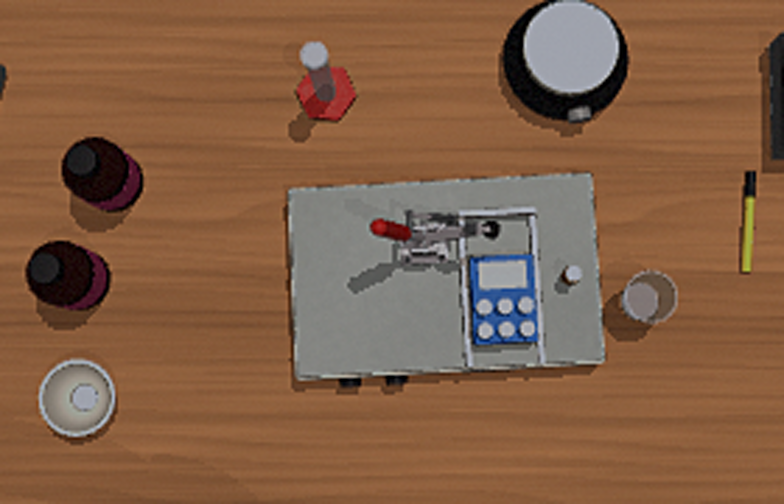

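```bash
cat > h.py <<'E'
import numpy as np, pickle
from scipy.spatial.transform import Rotation as R
from scipy.optimize import least_squares
Cs={"side":([-.00936937,-.79990468,.70953594],[.81018622,-.28148388,.1711129,-.48485615],411.07,274.84,214.30),
"top":([.408917,-.0292745,1.76473273],[.70873322,-.70290606,.03984428,-.04508575],472.403,276.536,211.393)}
def proj(P,c):
    t,q,f,u,v=Cs[c];p=(np.atleast_2d(P)-t)@R.from_quat(q).as_matrix()
    return np.c_[f*p[:,0]/p[:,2]+u,f*p[:,1]/p[:,2]+v]
def ray(uv,c,z):
    t,q,f,u,v=Cs[c];uv=np.atleast_2d(uv)
    d=np.c_[(uv[:,0]-u)/f,(uv[:,1]-v)/f,np.ones(len(uv))]@R.from_quat(q).as_matrix().T
    return np.array(t)+d*((z-t[2])/d[:,2])[:,None]
def toW(P,s):
    return np.atleast_2d(P)@R.from_euler('z',s[2]).as_matrix().T+[s[0],s[1],0]
def toS(P,s):
    return (np.atleast_2d(P)-[s[0],s[1],0])@R.from_euler('z',s[2]).as_matrix()
E
python3 - <<'E'
from h import *
D=np.array([[110,270,70],[110,-130,70],[-140,-130,70],[-140,270,70]])/1000
T=np.array([[289,188],[592,174],[603,361],[297,376]])/2.8+130
S=np.array([[239,181],[480,320],[311,415],[78,257]])/2.5+[160,150]
f=lambda s:np.r_[(proj(toW(D,s),"top")-T).ravel(),(proj(toW(D,s),"side")-S).ravel()]
o=least_squares(f,[.5,-.1,0],loss='soft_l1');s=o.x;print(s,f(s).round(1))
np.save("s.npy",s)
B=np.array([[475,345],[538,344],[533,254],[471,258]])/2.8+130
print("block top",toS(ray(B,"top",.11),s).round(4))
B=np.array([[221,299],[264,331],[350,285]])/2.5+[160,150]
print("block side FL FR BR",toS(ray(B,"side",.11),s).round(4))
g=lambda a:np.array([.025,.095+.16*np.cos(1.22-a),.135+.16*np.sin(1.22-a)])
for c in("side","top"): print("handle end pred",c,proj(toW(g(0),s),c), proj(toW([.025,.033,.207],s),c))
for n,p in dict(beaker_base=(([640,300]),0)).items(): print(n,ray(np.array(p[0])/2.8+130,"top",0))
print("cyl",ray(np.array([326,95])/2.8+130,"top",0), "vial cap", ray(np.array([573,274])/2.8+130,"top",.122))
print("grip open/locked", toW([[.025,.095+.135*np.cos(1.22-a),.135+.135*np.sin(1.22-a)] for a in(0,.6,1.1)],s))
print("blockfront home",toW([-.055,0,.09],s),toW([-.11,0,.09],s))
E
```

```text
[ 0.57340492 -0.13139366  0.06124518] [-0.8 -0.6  1.  -1.5  2.   0.9 -0.8  1.5  0.3 -2.8  2.7 -2.5 -0.3  4.5
 -2.6 -5.3]
block top [[-0.1088  0.0401  0.11  ]
 [-0.1117 -0.0383  0.11  ]
 [ 0.0011 -0.0393  0.11  ]
 [ 0.0002  0.0388  0.11  ]]
block side FL FR BR [[-0.1131  0.0286  0.11  ]
 [-0.1149 -0.0384  0.11  ]
 [-0.0008 -0.0392  0.11  ]]
handle end pred side [[258.65301253 175.27142129]] [[288.40665958 216.79537526]]
handle end pred top [[264.70578299 210.78574785]] [[300.64032458 211.77505942]]
beaker_base [[ 0.5275411 -0.322384   0.       ]]
cyl [[0.80326863 0.10107145 0.        ]] vial cap [[ 0.55104397 -0.21922062  0.122     ]]
grip open/locked [[0.58970387 0.0112636  0.26177841]
 [0.58581837 0.07462599 0.21343975]
 [0.58433988 0.09873628 0.15116115]]
blockfront home [[ 0.51850804 -0.13476003  0.09      ]] [[ 0.46361116 -0.13812641  0.09      ]]
```

```bash
python3 -m pendant '[[0,0,-0.01,-0.098],[0,0,-0.01,-0.098],[0,0,-0.01,-0.098],[0,0,0,-0.098],[-0.017,-0.036,0,0],[-0.017,-0.036,0,0],[-0.017,-0.036,0,0],[-0.017,-0.036,0,0]]' 0 20
cat > st.py <<'E'
from h import *
from bench import r
s=np.load("s.npy");q=r.read_state()
m=R.from_quat(q["eef_rot"]).as_matrix()
print("t",q["time"],"shaker-frame mm",(toS(q["ee_pos"],s)*1000).round(1)[0],"yaw err",round(float(np.arctan2(m[1,1],m[0,1])-np.pi/2-s[2]),3),"zdir",m[:,2].round(3),"F",q["ft_force"].round(1),"w",round(q["width"],4),"j",q["joint_positions"].round(2))
E
python3 st.py
```

```text
time: 1.77
ee_pos: [0.2807, 0.4496, 0.2635]
eef_rot: [-0.03, 1.0, 0.0, 0.0]
ft_force: [1.6, -0.7, -0.0]
width: 0.0416
grip_force: 0.0
t 1.7667 shaker-frame mm [-256.6  597.8  263.5] yaw err -0.001 zdir [ 0.  0. -1.] F [ 1.6 -0.7 -0. ] w 0.0416 j [-1.05  0.11 -0.05  1.67  0.01  1.37  0.53]
```

```bash
python3 -m pendant '[[-0.017,-0.037,0,0],[-0.017,-0.037,0,0],[-0.017,-0.037,0,0],[-0.017,-0.037,0,0],[-0.017,-0.037,0,0],[-0.017,-0.037,0,0],[-0.017,-0.037,0,0],[0,-0.04,0,0]]' 0 20
python3 -m pendant '[[0.002,-0.04,0,0],[0.002,-0.04,0,0],[0.002,-0.04,0,0],[0.002,-0.04,0,0],[0.002,-0.04,0,0],[0.002,-0.04,0,0],[0.002,-0.04,0,0],[0,-0.02,0,0]]'
python3 st.py
```

```text
time: 2.43
ee_pos: [0.4187, 0.158, 0.2636]
eef_rot: [-0.03, 1.0, 0.0, 0.001]
ft_force: [-0.0, -0.2, -0.1]
width: 0.0004
grip_force: 0.0
time: 3.1
ee_pos: [0.4201, -0.1452, 0.264]
eef_rot: [-0.028, 1.0, -0.0, 0.001]
ft_force: [-0.6, 0.7, 0.6]
width: 0.0005
grip_force: 0.0
t 3.1 shaker-frame mm [-153.9   -4.4  264. ] yaw err -0.006 zdir [ 0.001 -0.    -1.   ] F [-0.6  0.7  0.6] w 0.0005 j [-0.48 -0.16  0.65  1.89  0.1   1.38  1.77]
```

```bash
python3 -m pendant '[[0,0.004,0.03,0],[0,0,0.035,0],[0,0,0.035,0],[0,0,0.035,0],[0,0,0.025,0],[0,0,0.006,0],[0,0,0,0],[0,0,0,0]]'
python3 st.py; python3 - <<'E'
from bench import r
import cv2
a=r.camera("side")["img"][:,:,::-1][190:350,190:350]
b=r.camera("top")["img"][:,:,::-1][180:300,240:360]
cv2.imwrite("pics/c2.png",cv2.hconcat([cv2.resize(a,(400,400),interpolation=3),cv2.resize(b,(400,400),interpolation=3)]))
E
```

```text
time: 3.77
ee_pos: [0.4214, -0.1365, 0.0986]
eef_rot: [-0.03, 1.0, -0.0, 0.0]
ft_force: [0.9, 0.1, 0.4]
width: 0.0006
grip_force: 0.0
t 3.7667 shaker-frame mm [-152.     4.2   98.6] yaw err -0.001 zdir [ 0.001 -0.    -1.   ] F [0.9 0.1 0.4] w 0.0006 j [-0.47  0.05  0.71  2.11 -0.04  0.99  1.89]
```

View pics/c2.png

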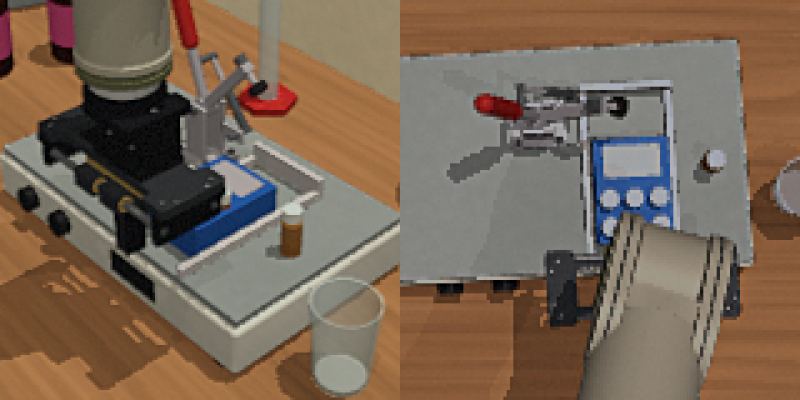

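```bash
python3 -m pendant '[[-0.013,-0.004,0,0],[-0.012,0,0,0],[-0.006,0,0,0],[-0.006,0,0,0],[-0.007,0,0,0],[-0.008,0,0,0],[-0.008,0,0,0],[-0.008,0,0,0]]'
python3 st.py
python3 -m pendant '[[-0.006,0,0,0],[-0.003,0,0,0],[-0.003,0,0,0],[-0.002,0,0,0]]'
python3 st.py
```

```text
time: 4.53
ee_pos: [0.4895, -0.1361, 0.0976]
eef_rot: [-0.03, 1.0, 0.0, -0.0]
ft_force: [-2.7, -0.5, 2.4]
width: 0.0005
grip_force: 1.3
t 4.5333 shaker-frame mm [-84.1   0.4  97.6] yaw err -0.001 zdir [-0.  0. -1.] F [-2.7 -0.5  2.4] w 0.0005 j [-0.44  0.23  0.7   1.96 -0.18  1.01  1.97]
time: 4.87
ee_pos: [0.5029, -0.1354, 0.0973]
eef_rot: [-0.03, 1.0, -0.0, -0.0]
ft_force: [-2.6, 0.4, 1.3]
width: 0.0001
grip_force: 1.0
t 4.8667 shaker-frame mm [-70.6   0.3  97.3] yaw err -0.001 zdir [-0. -0. -1.] F [-2.6  0.4  1.3] w 0.0001 j [-0.43  0.27  0.69  1.92 -0.2   1.02  1.98]
```

Pushing at 2–3 N; expecting the stop near x −65.

```bash
python3 -m pendant '[[-0.002,0,0,0],[-0.002,0,0,0],[-0.0015,0,0,0],[0,0,0,0]]'; python3 st.py
python3 -m pendant '[[-0.0015,0,0,0],[-0.001,0,0,0],[0,0,0,0]]'; python3 st.py
```

```text
time: 5.2
ee_pos: [0.5086, -0.1349, 0.0975]
eef_rot: [-0.03, 1.0, 0.0, 0.0]
ft_force: [0.8, 0.2, -0.6]
width: 0.0003
grip_force: 0.0
t 5.2 shaker-frame mm [-64.9   0.4  97.5] yaw err -0.001 zdir [ 0.  0. -1.] F [ 0.8  0.2 -0.6] w 0.0003 j [-0.43  0.28  0.69  1.91 -0.21  1.02  1.98]
time: 5.45
ee_pos: [0.509, -0.1352, 0.0973]
eef_rot: [-0.03, 1.0, 0.0, -0.002]
ft_force: [-9.8, -0.6, 7.1]
width: 0.0004
grip_force: 5.2
t 5.45 shaker-frame mm [-64.5   0.2  97.3] yaw err -0.002 zdir [-0.004  0.001 -1.   ] F [-9.8 -0.6  7.1] w 0.0004 j [-0.42  0.28  0.69  1.91 -0.21  1.03  1.98]
```

```bash
python3 -m pendant '[[-0.001,0,0,0],[0,0,0,0],[0,0,0,0]]'; python3 st.py
```

```text
time: 5.7
ee_pos: [0.5091, -0.1352, 0.0972]
eef_rot: [-0.03, 1.0, 0.001, -0.003]
ft_force: [-15.2, 0.7, 10.7]
width: 0.0
grip_force: 7.4
t 5.7 shaker-frame mm [-64.4   0.1  97.2] yaw err -0.002 zdir [-0.005  0.001 -1.   ] F [-15.2   0.7  10.7] w 0.0 j [-0.42  0.29  0.69  1.9  -0.21  1.03  1.98]
```

```bash
python3 -m pendant '[[0.01,0,0,0],[0.03,0,0,0],[0,0,-0.035,0],[0,0,-0.04,0],[0,0,-0.04,0],[0,0,-0.04,0],[0,0,-0.04,0],[0,0,-0.04,0]]' 0 40
python3 -m pendant '[[0,0.03,0,0],[0,0.03,0,0],[0,0.03,0,0],[-0.03,0,0,0],[-0.03,0,0,0],[-0.03,0,0,0],[-0.03,0,0,0],[0,0,0,0]]'
python3 st.py; python3 - <<'E'
from bench import r
import cv2
a=r.camera("side")["img"][:,:,::-1][150:350,190:390]
b=r.camera("top")["img"][:,:,::-1][150:300,230:380]
cv2.imwrite("pics/c3.png",cv2.hconcat([cv2.resize(a,(400,400),interpolation=3),cv2.resize(b,(400,400),interpolation=3)]))
E
```

```text
time: 6.37
ee_pos: [0.4714, -0.1375, 0.3349]
eef_rot: [-0.03, 1.0, 0.0, 0.001]
ft_force: [1.5, 0.1, -0.1]
width: 0.0005
grip_force: 0.0
time: 7.03
ee_pos: [0.5897, -0.0383, 0.3298]
eef_rot: [-0.031, 1.0, -0.001, -0.001]
ft_force: [0.2, 0.1, -0.9]
width: 0.0004
grip_force: 0.0
t 7.0333 shaker-frame mm [ 21.9  91.9 329.8] yaw err 0.002 zdir [-0.002 -0.003 -1.   ] F [ 0.2  0.1 -0.9] w 0.0004 j [-0.54  0.25  0.66  1.42 -0.15  1.52  1.74]
```

View pics/c3.png

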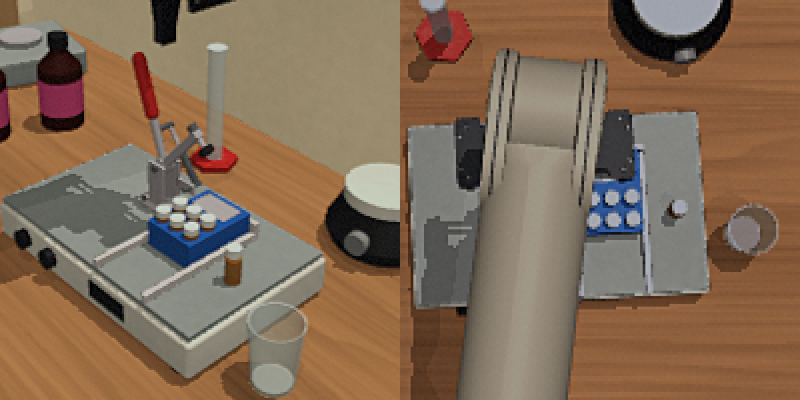

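```bash
python3 -m pendant '[[-0.003,0,0.015,0],[0,0,0.02,0],[0,0,0.018,0],[0,0,0,0],[0,0.008,0,0],[0,0.008,0,0],[0,0,0,0]]'; python3 st.py
python3 -m pendant '[[0,0.006,0,0],[0,0.004,0,0],[0,0.004,0,0],[0,0,0,0]]'; python3 st.py
```

```text
time: 7.72
ee_pos: [0.5887, -0.0214, 0.2811]
eef_rot: [-0.031, 1.0, 0.001, 0.001]
ft_force: [0.2, 0.5, -0.1]
width: 0.0003
grip_force: 0.0
t 7.7167 shaker-frame mm [ 22.  108.8 281.1] yaw err 0.002 zdir [ 0.002  0.002 -1.   ] F [ 0.2  0.5 -0.1] w 0.0003 j [-0.57  0.25  0.64  1.52 -0.15  1.42  1.72]
time: 8.05
ee_pos: [0.5875, -0.0088, 0.2797]
eef_rot: [-0.031, 1.0, 0.0, 0.0]
ft_force: [0.2, 0.5, -0.3]
width: 0.0008
grip_force: 0.0
t 8.05 shaker-frame mm [ 21.6 121.5 279.7] yaw err 0.0 zdir [ 0.  0. -1.] F [ 0.2  0.5 -0.3] w 0.0008 j [-0.59  0.25  0.64  1.52 -0.15  1.42  1.69]
```

```bash
python3 -m pendant '[[-0.002,0.004,0.003,0],[0,0.006,0.001,0],[0,0,0,0]]'; python3 st.py
python3 -m pendant '[[0,0.006,0.002,0],[0,0.006,0.002,0],[0,0,0,0]]'; python3 st.py
```

```text
time: 8.3
ee_pos: [0.589, -0.0002, 0.275]
eef_rot: [-0.03, 1.0, -0.001, -0.0]
ft_force: [1.4, -5.8, -0.6]
width: 0.0002
grip_force: 2.8
t 8.3 shaker-frame mm [ 23.6 130.  275. ] yaw err -0.001 zdir [-0.    -0.002 -1.   ] F [ 1.4 -5.8 -0.6] w 0.0002 j [-0.6   0.26  0.63  1.53 -0.15  1.41  1.68]
time: 8.55
ee_pos: [0.5881, 0.0117, 0.271]
eef_rot: [-0.03, 1.0, -0.001, -0.0]
ft_force: [1.5, -5.0, -0.9]
width: 0.0004
grip_force: 2.3
t 8.55 shaker-frame mm [ 23.4 142.  271. ] yaw err -0.001 zdir [-0.    -0.001 -1.   ] F [ 1.5 -5.  -0.9] w 0.0004 j [-0.61  0.26  0.63  1.54 -0.15  1.4   1.65]
```

```bash
python3 -m pendant '[[0,0.006,0.003,0],[0,0.006,0.003,0],[0,0.008,0.005,0],[0,0.008,0.005,0],[0,0.008,0.005,0],[0,0,0,0]]'; python3 st.py
python3 -m pendant '[[0,0.0065,0.0065,0],[0,0.0065,0.0065,0],[0,0.0065,0.0065,0],[0,0,0,0]]'; python3 st.py
```

```text
time: 9.05
ee_pos: [0.5854, 0.0506, 0.2492]
eef_rot: [-0.032, 1.0, 0.001, -0.001]
ft_force: [-0.1, -1.6, 0.4]
width: 0.0005
grip_force: 0.6
t 9.05 shaker-frame mm [ 23.1 181.  249.2] yaw err 0.002 zdir [-0.002  0.001 -1.   ] F [-0.1 -1.6  0.4] w 0.0005 j [-0.66  0.26  0.6   1.57 -0.15  1.36  1.59]
time: 9.38
ee_pos: [0.5839, 0.0698, 0.2291]
eef_rot: [-0.031, 1.0, 0.0, -0.001]
ft_force: [-0.1, -0.5, -1.3]
width: 0.0003
grip_force: 0.0
t 9.3833 shaker-frame mm [ 22.8 200.2 229.1] yaw err 0.002 zdir [-0.002  0.001 -1.   ] F [-0.1 -0.5 -1.3] w 0.0003 j [-0.68  0.28  0.59  1.6  -0.16  1.32  1.56]
```

```bash
python3 -m pendant '[[0,0.005,0.0075,0],[0,0.005,0.0075,0],[0,0.004,0.007,0],[0,0,0.006,0],[0,0,0,0]]'; python3 st.py; python3 - <<'E'
from bench import r
import cv2
a=r.camera("side")["img"][:,:,::-1][150:310,190:350]
b=r.camera("top")["img"][:,:,::-1][150:300,230:380]
cv2.imwrite("pics/c4.png",cv2.hconcat([cv2.resize(a,(400,400),interpolation=3),cv2.resize(b,(400,400),interpolation=3)]))
E
```

```text
time: 9.8
ee_pos: [0.5832, 0.0816, 0.2013]
eef_rot: [-0.03, 1.0, -0.0, -0.001]
ft_force: [-1.0, -0.4, -0.0]
width: 0.0005
grip_force: 0.0
t 9.8 shaker-frame mm [ 22.8 212.  201.3] yaw err -0.001 zdir [-0.002 -0.001 -1.   ] F [-1.  -0.4 -0. ] w 0.0005 j [-0.69  0.3   0.58  1.63 -0.17  1.26  1.55]
```

View pics/c4.png

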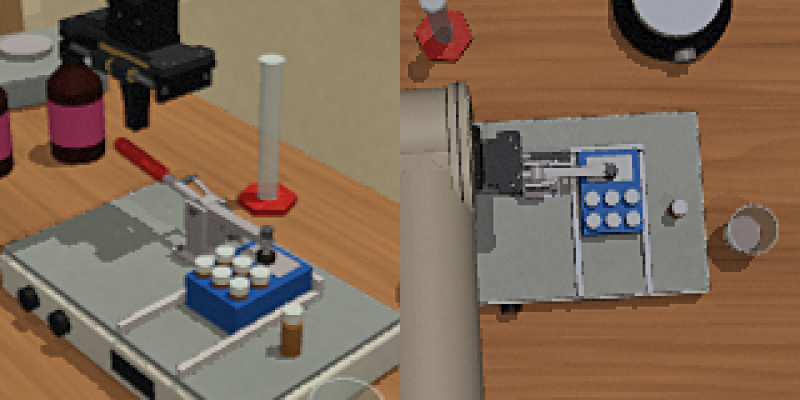

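Lever down (handle end at crop (120,143)), foot on the strike plate, block at the stop. Retreat and verify the angle.

```bash
python3 -m pendant '[[0,0,-0.02,0],[0,0,-0.03,0],[0,0,-0.03,0],[0,0,-0.03,0],[0.03,0,0,0],[0.03,0,0,0],[0.03,0,0,0],[0,0,0,0]]'; python3 st.py; python3 - <<'E'
from h import *
from bench import r
import cv2
s=np.load("s.npy")
for a in(.8,.95,1.1):
    g=[[.025,.095+q*np.cos(1.22-a),.135+q*np.sin(1.22-a)] for q in(.065,.16)]
    print(a,proj(toW(g,s),"side").round(1).tolist())
i=r.camera("side")["img"];h=cv2.cvtColor(i,cv2.COLOR_RGB2HSV)
o=r.outline_of("clamp_lever","side")
m=((h[...,0]<6)|(h[...,0]>174))&(h[...,1]>170)&(h[...,2]>90);m[:, :215]=0;m[:,275:]=0;m[260:]=0
y,x=np.nonzero(m);print("red",x.min(),y[x==x.min()],x.max(),y[x==x.max()],[(z["score"],z["bbox"]) for z in o][:2])
cv2.imwrite("pics/c5.png",cv2.resize(i[150:350,190:390,::-1],(600,600),interpolation=3))
E
```

```text
time: 10.57
ee_pos: [0.4909, 0.075, 0.314]
eef_rot: [-0.03, 1.0, 0.001, 0.0]
ft_force: [-0.2, 0.9, 0.9]
width: -0.0
grip_force: 0.0
t 10.5667 shaker-frame mm [-69.8 211.  314. ] yaw err -0.002 zdir [ 0.     0.003 -1.   ] F [-0.2  0.9  0.9] w -0.0 j [-0.8  -0.01  0.56  1.69  0.    1.46  1.39]
0.8 [[258.3, 215.6], [238.9, 193.3]]
0.95 [[257.6, 218.1], [237.5, 199.3]]
1.1 [[257.2, 220.8], [236.9, 205.9]]
red 236 [206 207 208] 257 [218] [(0.49, [254.3, 218.2, 40.0, 29.7])]
```

View pics/c5.png

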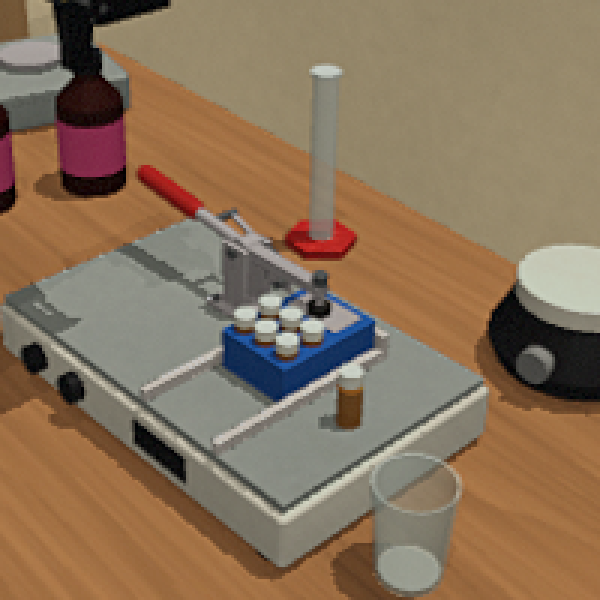

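The handle end is at pixel (236,207), which matches the 1.10 rad prediction of (237,206). The foot is on the plate, the block is home and the robot is clear.

```bash
python3 -c "
from bench import r
print(r.close_job())"
```

```text
the job is handed in; nothing more can be done
None
```

The job is handed in: the block is home against the back stop, the clamp is locked with its foot on the strike plate, and in the last picture the robot is clear and nothing else looks moved.

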